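# Cure printed tensile bars in the interlocked UV station

## Task

Cure the printed tensile bars that are in the tray: lay all of them flat on the curing deck, one to a lane, set the amber hood squarely home over them with its tongue fully down in the interlock switch, then squeeze the curing gun's trigger fully, hold it for two seconds and let it go. After that take the hood off, lay all the bars flat in the tray again, and leave the empty station closed with the hood squarely home. Never squeeze the trigger unless the hood is fully home, and leave the bottle, the logbook and the caliper alone.

Things in the scene. Friction and masses are not known exactly. Their poses are not given: they have to be found in the camera images.
- station: UV curing station, fixed to the bench: aluminium deck, bulkhead, interlock switch, docked pistol-shaped curing gun. Origin: on the bench under the middle of the deck; x from the deck towards the gun, y to the side on which the gun's grip sticks out, z up. Deck plate 170 mm (x, -80 to +90) by 160 mm (y), top 20 mm above the bench. All station points have the station's axes.
- deck (a point): Middle of the deck's upper face, at station (0, 0, 20) mm. Eight locating pins (6 mm dia, 6 mm high) stand on the deck at x = +-45, y = +-20 and +-58 mm and bound three lanes along x, centred at y = -39, 0 and +39 mm. A bar fits along each lane, middle at x = 0, with 5 mm to spare on each side to the pins.
- bulkhead (a point): Middle of the top edge of the grey upright bulkhead with the lamp port, at the deck's +x edge: station (77, 0, 76) mm. It is 10 mm thick (x 72 to 82), 122 mm wide (y). Behind it the dark grey gun body (52 mm dia, axis along x 50 mm above the bench, x 82 to 240 mm) lies clamped on its side.
- slot (a point): Centre of the mouth of the slot in the top of the interlock switch, at station (-92, 0, 50) mm. The switch is a grey block on a black foot, 26 (x) by 36 (y) by 50 mm high, standing in front of the deck. The slot is 8 mm (x) by 21 mm (y), goes straight down 29 mm and has a chamfered lead-in.
- gun_grip (a point): Centre of the gun's fixed grip, beside the trigger, at station (175, 70, 50) mm. The grip is a level bar along y (18 to 122 mm), 36 mm deep (x) by 32 mm (z), with a 48 x 20 x 40 mm battery foot at y 120 to 140. Bare bench below and both x sides free: it can be straddled from above. The trigger is on its -x side.
- trigger_pad (a point): Middle of the trigger's outer (-x) face, 36 mm from its hinge, 50 mm above the bench; moves with it. Grey lever 10 mm thick, 50 mm long, 22 mm high, hinged at station (144, 36, 50) mm. Released, its free end leans 14 mm out to -x (grip and lever about 62 mm across); fully squeezed it lies along the grip, outer face at station x = 145 mm, 48 mm across with the grip.
- trigger (a joint): Angle of the gun's sprung trigger lever about its vertical hinge: 0 rad released, 0.30 rad fully squeezed against its stop. It needs about 2 N at the finger face to start and 6 N at the stop, and springs back when let go.
- hood: Loose lift-off hood, clear amber acrylic, 0.3 kg, 3 mm walls, closed on top, open below and on its +x side. Origin: centre of the underside, level with the lower edges; x towards the open side, z up. 159 mm long (x -75 to +84), 138 mm wide (inside 132), 65 mm high (inside 62). Home: it stands on the deck, origin at point deck, axes as the station's, side walls straddling the bulkhead (5 mm spare each side).
- hood_handle (a point): Middle of the black handle bar on the hood's top, at hood (-9, 0, 97) mm, above the centre of mass. Bar 14 mm square along hood y, 78 mm free between its two legs, 25 mm free height beneath it; top of the bar 104 mm above the hood's lower edges.
- tongue_tip (a point): Lower end of the flat steel tongue that points straight down from a bracket on the hood's front (-x), at hood (-92, 0, 5) mm. 4 mm thick (x), 16 mm wide (y), 31 mm long, the last 6 mm slimmed to 3 by 12 mm. With the hood home it is 25 mm down in the slot.
- tray: White specimen tray, fixed, 152 mm (x) by 182 mm (y). Origin: centre of its underside; z up. Floor 4 mm thick, outer walls 3 mm thick and 14 mm high overall. Four low ribs (22 x 4 mm, top 12 mm above the bench) at x = +-55, y = +-22.5 mm divide it into three lanes along x, centred at y = -45, 0 and +45 mm.
- bar1: Dark grey printed tensile bar (dog-bone), 120 mm long (its x), 8 mm thick, ends 22 mm wide (29 mm long each), straight neck 12 mm wide and 62 mm long (from end to end of the neck), 20 g. Origin: centre of the underside, z up as it starts. All bars are alike; two or three are present.
- bar2: Dark grey printed tensile bar (dog-bone), 120 mm long (its x), 8 mm thick, ends 22 mm wide (29 mm long each), straight neck 12 mm wide and 62 mm long (from end to end of the neck), 20 g. Origin: centre of the underside, z up as it starts. All bars are alike; two or three are present.
- bar3: Dark grey printed tensile bar (dog-bone), 120 mm long (its x), 8 mm thick, ends 22 mm wide (29 mm long each), straight neck 12 mm wide and 62 mm long (from end to end of the neck), 20 g. Origin: centre of the underside, z up as it starts. All bars are alike; two or three are present.
- wash_bottle: Bystander: white bottle, 64 mm dia, 170 mm high; origin centre of the base.
- logbook: Bystander: logbook 150 x 107 x 16 mm; origin centre of the underside.
- caliper: Bystander: caliper 190 mm long, lying flat, 14 mm high; origin centre of the underside.
Things that resemble listed ones, but are neither listed nor needed, are in the scene too. Leave any blue look-alike of the bar3 alone. Leave any purple look-alike of the bar1 alone.

How it is judged:
On the way, in this order (a step that is already met when the one before it is completed fails the run):
1. all bars lie flat on the deck and the hood is fully home over them, tongue in the switch (x of bar1 in the frame of deck between -0.025 and 0.025 m and y of bar1 in the frame of deck between -0.06 and 0.06 m and z of bar1 in the frame of deck between -0.004 and 0.004 m and angle between each of bar1, bar2, bar3's own z axis and vertical below 0.1 rad and x of bar2 in the frame of deck between -0.025 and 0.025 m and y of bar2 in the frame of deck between -0.06 and 0.06 m and z of bar2 in the frame of deck between -0.004 and 0.004 m and x of bar3 in the frame of deck between -0.025 and 0.025 m and y of bar3 in the frame of deck between -0.06 and 0.06 m and z of bar3 in the frame of deck between -0.004 and 0.004 m and z of tongue_tip in the frame of slot below -0.021 m and horizontal distance between tongue_tip and slot below 0.006 m and angle between the x axis of hood and the x axis of station, either way round below 0.09 rad and angle between hood's own z axis and vertical below 0.05 rad), for 0.3 s.
2. the trigger is fully squeezed (over 0.26 rad) and held for 1.5 s with the bars under the hood (all of step 1 and value of joint trigger above 0.26 rad), for 1.5 s.
3. the trigger is let go while the hood is still home (z of tongue_tip in the frame of slot below -0.021 m and horizontal distance between tongue_tip and slot below 0.006 m and angle between the x axis of hood and the x axis of station, either way round below 0.09 rad and angle between hood's own z axis and vertical below 0.05 rad and value of joint trigger below 0.04 rad), for 0.2 s.
At the end, for the whole second after the job is handed in: Every bar lies flat (within 0.1 rad) on the tray floor (within 4 mm), inside its walls, at rest; the hood is home and at rest: tongue over 21 mm down in the slot, within 6 mm of its centre, hood within 0.09 rad of the station's direction and 0.05 rad of upright; the trigger is released (all of step 3 and x of bar1 in the frame of tray between -0.073 and 0.073 m and y of bar1 in the frame of tray between -0.088 and 0.088 m and z of bar1 in the frame of tray between 0 and 0.008 m and angle between each of bar1, bar2, bar3's own z axis and vertical below 0.1 rad and linear speed of each of bar1, bar2, bar3, hood below 0.02 m/s and x of bar2 in the frame of tray between -0.073 and 0.073 m and y of bar2 in the frame of tray between -0.088 and 0.088 m and z of bar2 in the frame of tray between 0 and 0.008 m and x of bar3 in the frame of tray between -0.073 and 0.073 m and y of bar3 in the frame of tray between -0.088 and 0.088 m and z of bar3 in the frame of tray between 0 and 0.008 m); the robot touches nothing.
It fails at once if the trigger is squeezed (over 0.12 rad) while the hood is not fully home with its tongue in the switch (value of joint trigger above 0.12 rad and not (z of tongue_tip in the frame of slot below -0.021 m and horizontal distance between tongue_tip and slot below 0.006 m and angle between the x axis of hood and the x axis of station, either way round below 0.09 rad and angle between hood's own z axis and vertical below 0.05 rad)).
It fails at once if the wash_bottle is moved by more than 30 mm (distance of wash_bottle from where it was at the start of the episode above 0.03 m).
It fails at once if the logbook is moved by more than 30 mm (distance of logbook from where it was at the start of the episode above 0.03 m).
It fails at once if the caliper is moved by more than 30 mm (distance of caliper from where it was at the start of the episode above 0.03 m).
Of bar1, bar2, bar3 only 2 to 3 are there at a start; the rules pass over those that are not, and their reading is None.
At some moment in a run one of bar1, bar2, bar3 may be knocked a few centimetres aside while the robot is not near it.
It also fails if it takes over 210 s, if anything falls off the work surface, if the arm or the gripper's body presses on something with over 40 N, if the wrist force passes 120 N, or if a joint passes its speed limit or range.

## Robot

A 6-joint arm with a two-finger parallel gripper is mounted at the origin on the work surface. World frame = base frame: x ahead of the robot, y to its left, z up, the work surface at z = 0. Lengths are in m, angles in rad, forces in N, time in s.
With the tool pointing down it reaches from about 0.35 to 0.925 m from the base axis. Payload 6.4 kg.
Tool frame: the origin (TCP) lies at the very end of the fingers, on their centre line; the grasp point (between the pads) lies 19 mm behind it; z points along the fingers, y is the line along which they close (so a half turn about z gives the same grasp; the last joint's range is limited). The gripper opens to 85 mm and grips with 20 to 120 N. Pads are 22 mm wide; open, the fingers measure 114 mm over their backs; the gripper's body (76 mm by 85 mm) begins 54 mm behind the grasp point. The pads swing forward as they close: fully open they stand 13 mm farther back than shut.
Start: joints at [1.062, 0.245, 1.558, -0, 1.339, -0.174], TCP at [0.214, 0.614, 0.231] pointing down, gripper open.
Joint ranges: [-3.13, 3.13], [-1.02, 2.26], [0.13, 2.54], [-0.95, 4.09], [0.21, 2.88], [-2.74, 2.74]. Speed limits (rad/s): [2.57, 2.57, 3.14, 3.14, 3.14, 3.14].

## Interface

Orientations are given as a unit quaternion [x, y, z, w].
In Python, from bench import manip gives the robot as it stands. Calls block until the motion is done:
- manip.move_to(position, orientation): joint-space move of the TCP to a pose.
- manip.move_straight(position, attitude=None, speed=0.15, f_stop=None): straight line of the TCP; attitude=None keeps the orientation; speed is the mean speed in m/s. With f_stop (N) it stops when the force on the tool has changed by that much, and returns True; else False.
- manip.set_joints(angles): joint-space move.
- manip.gripper_to(opening, grasp_force=None): opening from 0.0 (shut) to 1.0 (fully open); grasp_force is the grip in N (None keeps the last); returns when the fingers have stopped.
- manip.hold(seconds).
- manip.inverse_kinematics(position, orientation): joint angles nearest the present ones, or None.
- manip.grab_frame(name): name is "scene" or "top" or "wrist"; returns (picture, depth): 480x640x3 uint8, red, green, blue; 480x640 float32, m along the optical axis (not along the pixel's ray), 0 where there is no reading.
- manip.camera_params(name): a dict with "fx", "fy", "cx", "cy" (pixels), "R" (3x3) and "t" (3): a world point X has camera coordinates R X + t. Camera axes: x right, y down, z forward; pixel columns grow to the right and rows downward; lengths in m; the calibration is good to about 2 mm. A picture is of the moment at which its call begins: read the wrist's pose just before it. camera_params takes no time and is no camera call; for the wrist camera it gives the pose at the moment of the call.
A pose or a line that the arm cannot do raises manip.Unreachable and nothing moves.
- manip.sign_off(): hands the job in, once; it reports no verdict.
Trained networks look in the newest picture that a camera, given by its name, has taken for a name from the list of things; names that differ only in an ending like _2 or _b are one class to them, and where a whole thing is asked for, a point or a joint stands for the part that bears it (a point fixed in the world has none). Each returns a list of dicts, best first, with "score" (0 to 1); they miss things now and then, are a little off and sometimes report something else, mostly with a low value. They report only what shows in the picture. A call takes as long as a camera call. They do not tell look-alikes from the thing itself.
- manip.find_in(target, camera): "box" ([centre column, centre row, width, height] in pixels, round what is visible of it).
- manip.tip_of(target, camera): "centre" ([column, row] in pixels: a listed point, or the origin of a listed thing).
Readings, each from a call of its own:
- manip.current_time_s(): time.
- manip.current_q(): joint angles.
- manip.current_qvel(): joint speeds.
- manip.current_joint_efforts(): joint torques, N m.
- manip.current_tool_pos(): TCP position.
- manip.current_tcp_rot(): TCP orientation.
- manip.current_contact_force(): force on the tool from outside, world axes, zero at the start.
- manip.current_wrist_torque(): the same for the moment, N m.
- manip.current_grip_width(): opening from 0.0 (shut) to 1.0 (fully open).
Only numpy, scipy, OpenCV 4.12 (cv2) and the standard library are available. Lean on these libraries where they do the work, as an engineer would, in place of code of your own. Each camera call takes 0.05 s, during which the arm holds its last target. There are 200 camera calls.

## Working session

There is one attempt and no reset: what is moved stays moved. The work goes in short steps, each a Python script; the robot and the scene stay as the last script left them, time stands still between calls to the robot, and variables do not carry over. Pictures are saved under pics/ and viewed, on a budget of 14 in all, crops included, one or two more only if the job needs it, and the job is handed in when it is done.

```bash
ls; mkdir -p pics
python3 - <<'E'
from bench import manip as m
import cv2,numpy as np
for c in ("top","scene"):
    p,d=m.grab_frame(c); cv2.imwrite(f"pics/{c}0.png",p[:,:,::-1]); np.savez(f"{c}0.npz",p=p,d=d)
    k=m.camera_params(c); print(c,{a:np.round(b,4).tolist() for a,b in k.items()})
print(m.current_time_s())
E
```

```text
pics
top {'fx': 536.4521, 'fy': 536.4521, 'cx': 316.0233, 'cy': 232.9605, 'R': [[0.0588, -0.9983, -0.0014], [-0.9735, -0.057, -0.2214], [0.221, 0.0144, -0.9752]], 't': [-0.1117, 0.5686, 1.0855]}
scene {'fx': 476.6322, 'fy': 476.6322, 'cx': 316.4663, 'cy': 240.9082, 'R': [[0.265, 0.9642, 0.0125], [0.6152, -0.1591, -0.7722], [-0.7425, 0.2123, -0.6353]], 't': [-0.0774, -0.2845, 1.6635]}
0.1
```

View pics/top0.png

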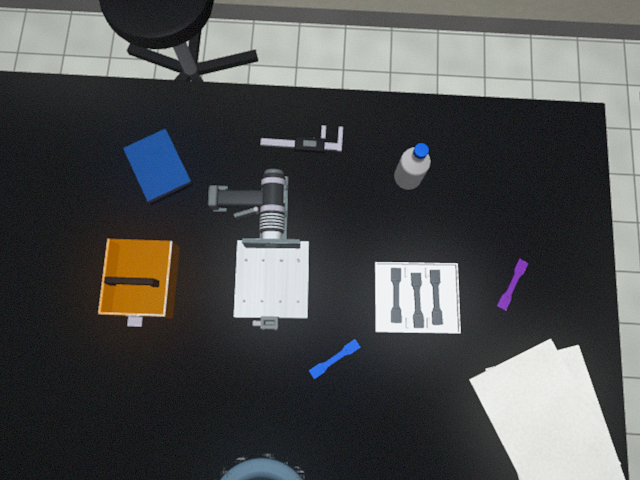

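View pics/scene0.png

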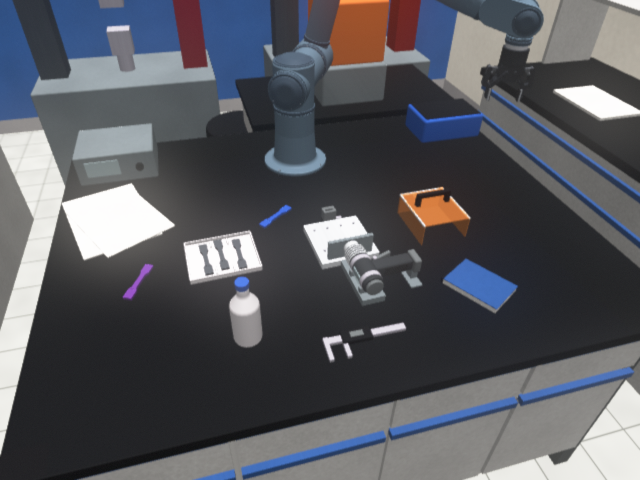

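Top view: the tray (417,298) holds three dark bars at about (396,296), (417,300) and (436,297). The blue look-alike is at (335,359) and the purple one at (513,285), neither to be touched. The hood is at (137,278), the deck at (272,280), the switch at (266,323) and the gun grip at (240,198).

```bash
cat > h.py <<'E'
from bench import manip as m
import cv2, numpy as np
from scipy.spatial.transform import Rotation as Rot
def cam(c): 
    k=m.camera_params(c); return {a:np.array(b) for a,b in k.items()}
def unproj(k,uv,z):
    uv=np.atleast_2d(uv).astype(float)
    d=np.c_[(uv[:,0]-k['cx'])/k['fx'],(uv[:,1]-k['cy'])/k['fy'],np.ones(len(uv))]@k['R']
    o=-k['R'].T@k['t']; s=(z-o[2])/d[:,2]
    return o+d*s[:,None]
def proj(k,X):
    c=np.atleast_2d(X)@k['R'].T+k['t']; return np.c_[k['fx']*c[:,0]/c[:,2]+k['cx'],k['fy']*c[:,1]/c[:,2]+k['cy']]
def rect(k,mask,z):
    "largest blob's outer outline put on plane z -> centre, sizes(mm), angle of long side"
    cs,_=cv2.findContours(mask.astype(np.uint8),cv2.RETR_EXTERNAL,cv2.CHAIN_APPROX_NONE)
    out=[]
    for c in sorted(cs,key=cv2.contourArea,reverse=True):
        if cv2.contourArea(c)<60: break
        P=unproj(k,c[:,0],z)[:,:2]
        (x,y),(w,h),a=cv2.minAreaRect((P*1000).astype(np.float32))
        if w<h: w,h,a=h,w,a+90
        out.append((x/1000,y/1000,w,h,(a+90)%180-90))
    return out
def down(yaw):
    "tool z down, tool y (closing) along world yaw+90deg"
    return Rot.from_matrix(np.c_[[np.cos(yaw),np.sin(yaw),0],[np.sin(yaw),-np.cos(yaw),0],[0,0,-1]]).as_quat()
def snap(c,name=None):
    k=cam(c); p,d=m.grab_frame(c)
    if name: cv2.imwrite(f"pics/{name}.png",p[:,:,::-1])
    return k,p,d
E
python3 - <<'E'
from h import *
k=cam('top'); f=np.load('top0.npz'); p=f['p'].astype(int); hsv=cv2.cvtColor(f['p'],cv2.COLOR_RGB2HSV)
def roi(m_,x0,x1,y0,y1):
    o=np.zeros(m_.shape,bool); o[y0:y1,x0:x1]=m_[y0:y1,x0:x1]; return o
v=hsv[:,:,2]; w=(v>150)&(hsv[:,:,1]<50)
pr=lambda n,r:print(n,[np.round(x,3).tolist() for x in r[:4]])
pr('deck',rect(k,roi(w,228,315,243,320),.02)); pr('tray',rect(k,roi(w,368,468,255,340),.014))
pr('bars',rect(k,roi(v<140,382,452,266,328),.012))
pr('hood',rect(k,roi((hsv[:,:,0]<25)&(hsv[:,:,1]>120),90,190,230,325),.065))
pr('blue',rect(k,roi((abs(hsv[:,:,0].astype(int)-110)<12)&(hsv[:,:,1]>120),300,370,335,385),.008))
for n in ("slot","bulkhead","gun_grip","trigger_pad","hood_handle","tongue_tip","deck"):
    r=m.tip_of(n,"top"); z=dict(slot=.05,bulkhead=.076,gun_grip=.05,trigger_pad=.05,hood_handle=.097,tongue_tip=.005,deck=.02)[n]
    print(n,[(np.round(x['centre'],1).tolist(),round(x['score'],2),np.round(unproj(k,x['centre'],z)[0],3).tolist()) for x in r[:2]])
kw=cam('wrist');R=Rot.from_quat(m.current_tcp_rot()).as_matrix();t=m.current_tool_pos()
o=-kw['R'].T@kw['t']; print('wristcam in tcp',R.T@(o-t)); print(np.round(kw['R']@R,2).tolist(),kw['fx'],m.current_tcp_rot())
E
```

```text
deck [[0.474, 0.014, 162.431, 161.092, 3.352]]
tray [[0.456, -0.305, 183.242, 153.554, -87.62]]
bars [[0.459, -0.346, 117.704, 21.451, 3.869], [0.45, -0.305, 117.71, 21.332, 4.616], [0.458, -0.259, 117.948, 19.845, 1.384]]
hood [[0.457, 0.297, 165.462, 137.545, 1.319], [0.448, 0.219, 166.885, 58.103, -15.033]]
blue [[0.315, -0.132, 121.775, 24.282, -53.064]]
slot [([267.7, 321.7], 0.92, [0.381, 0.012, 0.05])]
bulkhead [([267.8, 240.0], 0.89, [0.55, 0.022, 0.076])]
gun_grip [([239.4, 196.1], 0.9, [0.651, 0.095, 0.05])]
trigger_pad [([394.7, 296.4], 0.71, [0.45, -0.252, 0.05]), ([238.0, 215.7], 0.54, [0.606, 0.094, 0.05])]
hood_handle [([126.4, 278.3], 0.9, [0.449, 0.302, 0.097])]
tongue_tip [([139.3, 322.5], 0.79, [0.366, 0.294, 0.005])]
deck [([270.4, 278.1], 0.89, [0.477, 0.016, 0.02])]
wristcam in tcp [ 0.07834031 -0.00080726 -0.14216253]
[[0.0, 1.0, 0.0], [-0.95, 0.0, -0.31], [-0.31, -0.0, 0.95]] 349.020520004312 [ 1.66631194e-01  9.86019289e-01 -7.54491109e-05 -3.54185258e-05]
```

```bash
python3 - <<'E'
from h import *
s=np.deg2rad(3.3)
for n,(x,y,z),yw in (("hood1",(.455,.30,.24),np.pi/2),("deck1",(.47,.017,.24),np.pi/2),("tray1",(.455,-.305,.24),0)):
    m.move_to([x,y,z],down(yw)); m.hold(.3)
    k,p,d=snap("wrist",n); np.savez(n,p=p,d=d,**k)
    if n=="tray1": 
        print("bars",[(np.round(r['centre']).tolist(),round(r['score'],2)) for r in m.tip_of("bar1","wrist")])
        continue
    zs=dict(hood_handle=.097,tongue_tip=.005) if n=="hood1" else dict(slot=.05,bulkhead=.076,deck=.02,gun_grip=.05,trigger_pad=.05)
    for q,z in zs.items():
        print(q,[(np.round(r['centre'],1).tolist(),round(r['score'],2),np.round(unproj(k,r['centre'],z)[0],4).tolist()) for r in m.tip_of(q,"wrist")[:2]])
ims=[cv2.resize(cv2.imread(f"pics/{n}.png"),(400,300)) for n in ("hood1","deck1","tray1")]
print(m.current_time_s())
E
python3 -c "
import cv2,numpy as np
i=[cv2.resize(cv2.imread(f'pics/{n}.png'),(400,300)) for n in ('hood1','deck1','tray1')]
cv2.imwrite('pics/m1.png',np.vstack([np.hstack(i[:2]),np.hstack([i[2],i[2]*0])]))"
```

```text
hood_handle [([310.6, 232.8], 0.67, [0.4438, 0.2963, 0.097])]
tongue_tip []
slot [([231.5, 222.9], 0.58, [0.3799, 0.01, 0.05])]
bulkhead [([408.1, 224.2], 0.93, [0.5466, 0.0157, 0.076]), ([510.6, 137.9], 0.27, [0.627, 0.0906, 0.076])]
deck [([323.9, 216.5], 0.79, [0.4706, 0.0095, 0.02])]
gun_grip [([511.5, 136.2], 0.81, [0.641, 0.0917, 0.05]), ([313.6, 415.4], 0.61, [0.4588, -0.2252, 0.05])]
trigger_pad [([468.0, 141.8], 0.71, [0.602, 0.0867, 0.05])]
bars [([284.0, 205.0], 0.75), ([326.0, 212.0], 0.72), ([362.0, 204.0], 0.7), ([524.0, 170.0], 0.68), ([184.0, 319.0], 0.56)]
5.6833
```

View pics/m1.png

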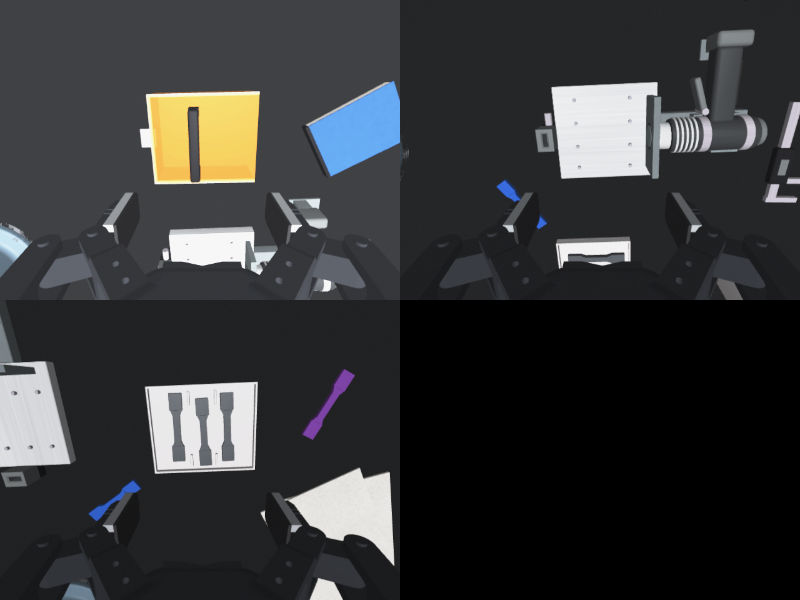

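Montage: the hood with its handle is at (194,143), the deck with its pins at (605,130), the grip at (725,75) and the trigger at (697,97). The three dark bars are at (177,426), (204,431) and (228,426). Blue and purple stay out of it.

Run:
```python
from h import *
def load(n): f=np.load(n+'.npz'); return {a:f[a] for a in ('fx','fy','cx','cy','R','t')},f['p'],f['d']
def roi(M,x0,x1,y0,y1):
    o=np.zeros(M.shape,bool); o[y0:y1,x0:x1]=M[y0:y1,x0:x1]; return o
pr=lambda n,r:print(n,[np.round(x,4).tolist() for x in r[:4]])
k,p,d=load('tray1'); hsv=cv2.cvtColor(p,cv2.COLOR_RGB2HSV);v=hsv[:,:,2];w=(v>140)&(hsv[:,:,1]<50)
pr('tray',rect(k,roi(w,200,430,110,285),.014)); pr('bars',rect(k,roi(v<150,255,385,140,265),.012))
k,p,d=load('deck1'); hsv=cv2.cvtColor(p,cv2.COLOR_RGB2HSV);v=hsv[:,:,2]
# deck upper face by depth: points with z~.02
u,vv=np.meshgrid(np.arange(640),np.arange(480))
def world(k,d):
    c=np.stack([(u-k['cx'])/k['fx']*d,(vv-k['cy'])/k['fy']*d,d],-1)-k['t']; return c@k['R']
X=world(k,d)
print('bench z',np.median(X[100:130,60:160,2]),'deck z',np.median(X[200:240,290:350,2]))
pr('deck',rect(k,roi((abs(X[:,:,2]-.02)<.006)&(d>0),230,412,110,300),.02))
pr('switch',rect(k,roi((abs(X[:,:,2]-.05)<.006)&(d>0),200,245,180,260),.05))
pr('bulkhead',rect(k,roi((abs(X[:,:,2]-.076)<.006)&(d>0),380,440,120,300),.076))
pr('grip',rect(k,roi((X[:,:,2]>.056)&(X[:,:,2]<.072)&(d>0),465,540,85,165),.066))
pr('lever',rect(k,roi((X[:,:,2]>.052)&(X[:,:,2]<.066)&(d>0),455,495,100,185),.061))
k,p,d=load('hood1'); X=world(k,d); hsv=cv2.cvtColor(p,cv2.COLOR_RGB2HSV)
print('hood depth top',np.median(X[180:260,340:380,2]))
pr('handle',rect(k,roi((abs(X[:,:,2]-.104)<.008)&(d>0),280,340,150,310),.104))
pr('hoodtop',rect(k,roi((hsv[:,:,1]>90)&(abs(hsv[:,:,0].astype(int)-18)<14)|((abs(X[:,:,2]-.065)<.01)&(d>0)),200,440,120,300),.065))
```

```text
tray [[0.4553, -0.3068, 182.0868, 152.5149, -87.5247]]
bars [[0.4582, -0.2622, 118.1906, 22.3383, 1.8671], [0.4591, -0.3484, 118.9344, 21.5943, 3.6785], [0.4502, -0.3081, 119.0506, 21.5802, 4.1834]]
bench z -0.00053479804857788 deck z 0.0198262601882086
deck [[0.4668, 0.012, 188.0871, 159.2212, 2.6215]]
switch [[0.3799, 0.0081, 37.483, 26.794, -89.9106]]
bulkhead [[0.5585, 0.0166, 121.4266, 33.4603, -87.0912]]
grip [[0.6395, 0.1004, 66.0941, 39.7851, -87.1832], [0.6057, 0.084, 36.9989, 11.0399, -70.6036]]
lever [[0.613, 0.0757, 57.5072, 18.1645, -69.6549]]
hood depth top 0.06481115286481537
handle [[0.4439, 0.295, 101.3533, 13.9309, -88.5938]]
hoodtop [[0.4572, 0.2943, 159.74, 139.2492, 1.3826], [0.455, 0.3655, 141.97, 1.4368, 1.3764]]
```

```bash
cat >> h.py <<'E'
S0=np.array([.4715,.0140]); SY=np.deg2rad(3.0)
def st(x,y,o=None,a=None):
    a=SY if a is None else a; o=S0 if o is None else o
    return o+np.array([np.cos(a)*x-np.sin(a)*y,np.sin(a)*x+np.cos(a)*y])
def pick(xy,yaw,z,op=.4,force=25,up=.12):
    m.gripper_to(op)
    m.move_to([*xy,up],down(yaw))
    m.move_straight([*xy,z+.02],speed=.15)
    hit=m.move_straight([*xy,z],speed=.04,f_stop=8)
    tz=m.current_tool_pos()[2]
    m.gripper_to(0,force)
    g=m.current_grip_width()
    m.move_straight([*xy,up],speed=.15)
    print('pick hit',hit,'z',round(tz,4),'grip',round(g*85,1),'->',round(m.current_grip_width()*85,1))
    return tz
def place(xy,yaw,z,up=.12,op=.32):
    m.move_to([*xy,up],down(yaw))
    m.move_straight([*xy,z+.02],speed=.15)
    hit=m.move_straight([*xy,z],speed=.03,f_stop=5)
    print('place hit',hit,round(m.current_tool_pos()[2],4))
    m.gripper_to(op); m.move_straight([*xy,up],speed=.15)
E
python3 - <<'E'
from h import *
D=np.deg2rad
pick((.4585,-.2605),D(1.7),.006)
place(st(0,39),SY,.0215)
m.move_to([*st(0,0),.2],down(SY)); m.hold(.2)
k,p,d=snap("wrist","d2"); np.savez("d2",p=p,d=d,**k); print(m.current_time_s())
E
python3 -c "
import cv2;i=cv2.imread('pics/d2.png');cv2.imwrite('pics/d2c.png',i)"
```

```text
pick hit False z 0.0058 grip 10.6 -> 10.9Traceback (most recent call last):
  File "<stdin>", line 4, in <module>
  File "h.py", line 47, in place
    m.move_to([*xy,up],down(yaw))
    ~~~~~~~~~^^^^^^^^^^^^^^^^^^^^
bench.Unreachable: the arm cannot take that pose within its joint ranges
[ WARN:0@0.005] global loadsave.cpp:275 findDecoder imread_('pics/d2.png'): can't open/read file: check file path/integrity
Traceback (most recent call last):
cv2.error: OpenCV(4.12.0) /io/opencv/modules/imgcodecs/src/loadsave.cpp:1146: error: (-215:Assertion failed) !_img.empty() in function 'imwrite'
```

Run:
```python
from h import *
print(np.round(m.current_q(),2),m.current_tool_pos())
for xy in (st(0,39),st(0,0),(.45,-.3)):
  for z in (.02,.12,.15,.2):
    print(xy,z,[(y,np.round(q,2).tolist()) if (q:=m.inverse_kinematics([*xy,z],down(np.deg2rad(y)))) is not None else (y,None) for y in (3,183,93,-87)])
```

```text
[-0.73  0.09  1.95 -0.    1.1   0.81] [ 0.45785773 -0.25992065  0.11892834]
[-1.56960229 38.96055186] 0.02 [(3, None), (183, None), (93, None), (-87, None)]
[-1.56960229 38.96055186] 0.12 [(3, None), (183, None), (93, None), (-87, None)]
[-1.56960229 38.96055186] 0.15 [(3, None), (183, None), (93, None), (-87, None)]
[-1.56960229 38.96055186] 0.2 [(3, None), (183, None), (93, None), (-87, None)]
[0.4715 0.014 ] 0.02 [(3, [-0.21, 0.15, 2.11, -0.0, 0.88, 1.31]), (183, [-0.21, 0.15, 2.11, -0.0, 0.88, -1.83]), (93, [-0.21, 0.15, 2.11, -0.0, 0.88, -0.26]), (-87, None)]
[0.4715 0.014 ] 0.12 [(3, [-0.21, -0.04, 2.09, -0.0, 1.1, 1.31]), (183, [-0.21, -0.04, 2.09, -0.0, 1.1, -1.83]), (93, [-0.21, -0.04, 2.09, -0.0, 1.1, -0.26]), (-87, None)]
[0.4715 0.014 ] 0.15 [(3, [-0.21, -0.09, 2.07, -0.0, 1.16, 1.31]), (183, [-0.21, -0.09, 2.07, -0.0, 1.16, -1.83]), (93, [-0.21, -0.09, 2.07, -0.0, 1.16, -0.26]), (-87, None)]
[0.4715 0.014 ] 0.2 [(3, [-0.21, -0.15, 2.03, -0.0, 1.27, 1.31]), (183, [-0.21, -0.15, 2.03, -0.0, 1.27, -1.83]), (93, [-0.21, -0.15, 2.03, -0.0, 1.27, -0.26]), (-87, None)]
(0.45, -0.3) 0.02 [(3, [-0.8, 0.29, 1.94, -0.0, 0.91, 0.72]), (183, [-0.8, 0.29, 1.94, -0.0, 0.91, -2.42]), (93, [-0.8, 0.29, 1.94, -0.0, 0.91, -0.85]), (-87, [-0.8, 0.29, 1.94, -0.0, 0.91, 2.29])]
(0.45, -0.3) 0.12 [(3, [-0.8, 0.12, 1.92, -0.0, 1.1, 0.72]), (183, [-0.8, 0.12, 1.92, -0.0, 1.1, -2.42]), (93, [-0.8, 0.12, 1.92, -0.0, 1.1, -0.85]), (-87, [-0.8, 0.12, 1.92, -0.0, 1.1, 2.29])]
(0.45, -0.3) 0.15 [(3, [-0.8, 0.08, 1.9, -0.0, 1.16, 0.72]), (183, [-0.8, 0.08, 1.9, -0.0, 1.16, -2.42]), (93, [-0.8, 0.08, 1.9, -0.0, 1.16, -0.85]), (-87, [-0.8, 0.08, 1.9, -0.0, 1.16, 2.29])]
(0.45, -0.3) 0.2 [(3, [-0.8, 0.02, 1.86, -0.0, 1.26, 0.72]), (183, [-0.8, 0.02, 1.86, -0.0, 1.26, -2.42]), (93, [-0.8, 0.02, 1.86, -0.0, 1.26, -0.85]), (-87, [-0.8, 0.02, 1.86, -0.0, 1.26, 2.29])]
```

That was my units slip: `st()` got mm where it needed m. I'll fix that and carry on.

```bash
sed -i 's/^    a=SY if a is None else a; o=S0.*/&; x,y=x\/1000,y\/1000/' h.py
python3 - <<'E'
from h import *
place(st(0,39),SY,.0215)
m.move_to([*st(0,0),.2],down(SY)); m.hold(.2)
k,p,d=snap("wrist","d2"); np.savez("d2",p=p,d=d,**k); print(m.current_time_s())
cv2.imwrite('pics/d2c.png',cv2.resize(p[60:380,120:540,::-1],(790,602))[:600])
E
```

```text
place hit True 0.0223
13.7667
```

View pics/d2c.png

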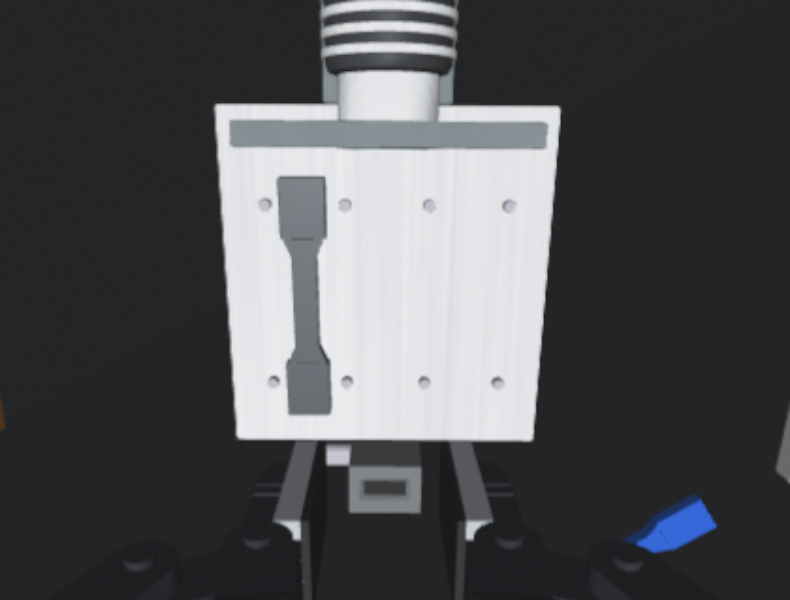

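Bar 1 is flat in its lane at crop (305,295), between pins (265,205)/(345,205) and (273,382)/(346,382), about 1.5 mm to the left of centre. The slot is at (384,488). I'll fit the station pose from the pins and use the placed bar to check the camera bias.

Run:
```python
from h import *
f=np.load('d2.npz'); k={a:f[a] for a in ('fx','fy','cx','cy','R','t')}
c=lambda q:np.array(q)*(420/790)+[120,60]
pins=c([(265,205),(345,205),(429,205),(509,206),(273,382),(346,382),(424,382),(498,383)])
L=np.array([(x,y) for x in(45,45,45,45) for y in ()] or [(x,y) for x in (45,-45) for y in (58,20,-20,-58)])/1000
W=unproj(k,pins,.026)[:,:2]
a=L-L.mean(0); b=W-W.mean(0)
th=np.arctan2((a[:,0]*b[:,1]-a[:,1]*b[:,0]).sum(),(a*b).sum())
print('origin',W.mean(0),'yaw',np.rad2deg(th),'scale',np.linalg.norm(b)/np.linalg.norm(a))
o=W.mean(0)
s=unproj(k,c([(384,488)]),.05)[0,:2]; print('slot in st',Rot.from_euler('z',-th).as_matrix()[:2,:2]@(s-o))
p=f['p']; g=p.mean(2); M=np.zeros(g.shape,bool); M[150:282,262:297]=(g<150)[150:282,262:297]
r=rect(k,M,.028); print([np.round(x,4).tolist() for x in r[:2]],'commanded',st(0,39))
```

```text
origin [0.47206323 0.01197941] yaw 2.7099115112078693 scale 0.9892049783463139
slot in st [-0.09165566  0.0004719 ]
[[0.4687, 0.0514, 117.6447, 22.3462, 3.0969]] commanded [0.4694589  0.05294655]
```

```bash
sed -i 's/^S0=.*/S0=np.array([.4722,.0134]); SY=np.deg2rad(2.8)/' h.py
python3 - <<'E'
from h import *
D=np.deg2rad
m.move_to([.455,-.33,.2],down(0)); k,p,d=snap("wrist"); g=p.mean(2)
v=p.max(2); M=np.zeros(v.shape,bool); 
q=proj(k,[[.525,-.232,.012],[.525,-.385,.012],[.39,-.385,.012],[.39,-.232,.012]]); poly=np.zeros(v.shape,np.uint8); cv2.fillPoly(poly,[q.astype(np.int32)],1)
print([np.round(x,3).tolist() for x in rect(k,(v<150)&(poly>0),.012)[:3]])
pick((.450,-.3065),D(4.2),.006); place(st(0,0),SY,.0215)
pick((.459,-.347),D(3.7),.006); place(st(0,-39),SY,.0215)
m.move_to([*st(0,0),.2],down(SY)); m.hold(.2)
k,p,d=snap("wrist","d3"); np.savez("d3",p=p,d=d,**k); print(m.current_time_s())
cv2.imwrite('pics/d3c.png',cv2.resize(p[60:380,120:540,::-1],(790,602))[:600])
E
```

```text
[[0.459, -0.349, 118.959, 21.664, 3.507], [0.45, -0.308, 119.022, 22.099, 4.192]]
pick hit False z 0.0058 grip 10.4 -> 10.9
place hit True 0.0223
pick hit False z 0.0059 grip 10.8 -> 10.9
place hit True 0.0223
30.65
```

View pics/d3c.png

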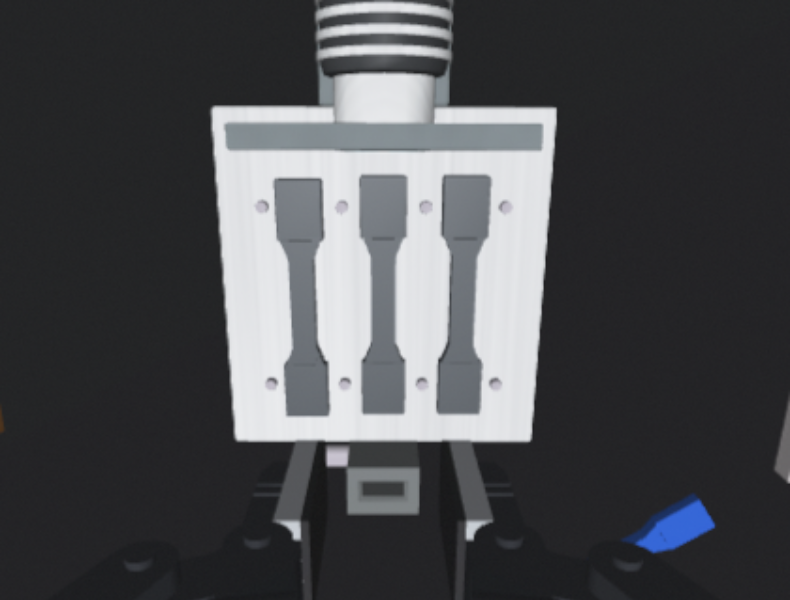

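All three bars are flat, each in its own lane (302, 382 and 463 across) between the pins. Next I'll grasp the hood and hover it over the station to check the tongue against the slot.

Run:
```python
from h import *
D=np.deg2rad
yw=D(91.4); xy=(.4440,.2960)
m.gripper_to(.6); m.move_to([*xy,.16],down(yw))
m.move_straight([*xy,.098],speed=.15); print(m.move_straight([*xy,.078],speed=.05,f_stop=10))
m.gripper_to(0,70); print('grip',m.current_grip_width()*85,m.current_tool_pos())
m.move_straight([*xy,.20],speed=.1); print('F',np.round(m.current_contact_force(),1),np.round(m.current_wrist_torque(),2),m.current_grip_width()*85)
t=st(-9,0); q=down(SY+np.pi/2)
m.move_straight([*t,.20],q,speed=.15)
m.move_straight([*t,.163],speed=.1); m.hold(.4)
k,p,d=snap("wrist","h3"); np.savez("h3",p=p,d=d,**k)
print(m.current_tool_pos(),m.current_time_s())
for n in("slot","tongue_tip"): print(n,[(np.round(r['centre'],1).tolist(),round(r['score'],2)) for r in m.tip_of(n,"wrist")[:2]], proj(k,[[*st(-92,0),.05 if n=="slot" else .09]]))
```

```text
False
grip 12.681709742492112 [0.44436911 0.29614559 0.07839634]
F [ 0.4 -0.2 -3. ] [-0.02  0.03 -0.  ] 12.547009976503555
[0.46333672 0.01293306 0.16325236] 38.0333
slot [] [[214.72244492 238.0848949 ]]
tongue_tip [] [[196.75225939 255.77588335]]
```

View pics/h3.png

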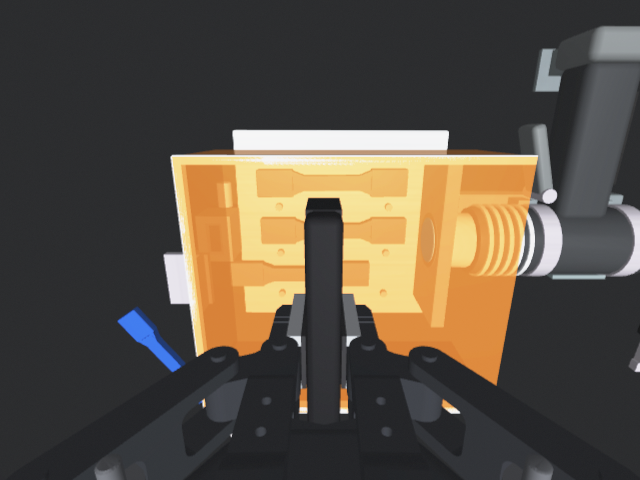

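The image shows that the bar in the bottom lane (y = -39, row 273) has been knocked about 25 mm towards the switch, with its left end now at column 231. Its end would foul the hood. I'll set the hood back down, re-place that bar, and try again.

```bash
cat >> h.py <<'E'
def hood_down(xy,q,z,up=.20):
    m.move_straight([*xy,up],q,speed=.15)
    m.move_straight([*xy,z+.012],speed=.12); r=m.move_straight([*xy,z-.001],speed=.03,f_stop=6)
    print('hood set',r,m.current_tool_pos()); m.gripper_to(.6); m.move_straight([*xy,up],speed=.15)
def see(name,yaw=None,x=0,y=0,z=.2):
    m.move_to([*st(x,y),z],down(SY if yaw is None else yaw)); m.hold(.2)
    k,p,d=snap("wrist",name); np.savez(name,p=p,d=d,**k)
    return k,p,d
def deckbars(k,p,zt=.028):
    v=p.max(2); q=proj(k,[[*st(x,y),zt] for x,y in((66,76),(66,-76),(-76,-70),(-76,70))])
    poly=np.zeros(v.shape,np.uint8); cv2.fillPoly(poly,[q.astype(np.int32)],1)
    return [r for r in rect(k,(v<150)&(poly>0),zt) if r[2]>60]
E
python3 - <<'E'
from h import *
m.move_straight([*st(-9,0),.20],speed=.15)
hood_down((.444,.296),down(np.deg2rad(91.4)),.0785)
k,p,d=see("d4")
for r in deckbars(k,p): print(np.round(r,4), 'rel mm',np.round(1000*(Rot.from_euler('z',-SY).as_matrix()[:2,:2]@(np.array(r[:2])-S0)),1))
print(m.current_time_s()); cv2.imwrite('pics/d4c.png',cv2.resize(p[100:300,160:480,::-1],(640,400)))
E
```

```text
hood set True [0.44403199 0.29601038 0.07839584]
[4.686000e-01 5.140000e-02 1.178915e+02 2.234670e+01 3.072000e+00] rel mm [-1.7 38.1]
[4.720000e-01 1.250000e-02 1.184989e+02 2.147410e+01 2.914800e+00] rel mm [-0.3 -0.9]
[ 4.519000e-01 -2.690000e-02  1.067961e+02  2.219700e+01  3.051400e+00] rel mm [-22.2 -39.2]
44.8333
```

View pics/d4c.png

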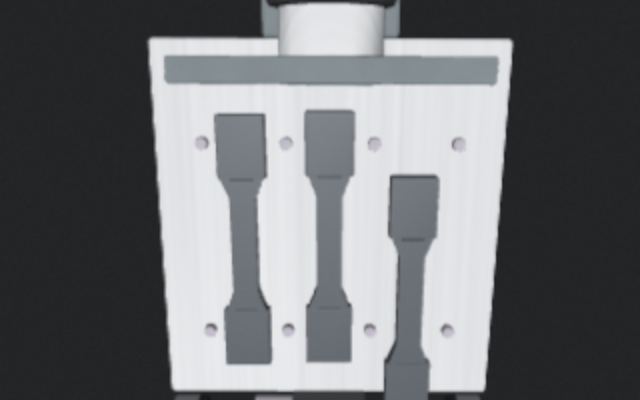

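The third bar has slid about 32 mm towards -x (its far end is at row 177 against 112 for the others). It is still flat and in its lane. I'll re-pick it and check the deck again numerically just before fitting the hood.

Run:
```python
from h import *
pick(st(-31,-38.5),SY,.0222,op=.32,up=.10); place(st(0,-39),SY,.0218,up=.10)
k,p,d=see("d5")
for r in deckbars(k,p): print(np.round(r[2:],1), 'rel mm',np.round(1000*(Rot.from_euler('z',-SY).as_matrix()[:2,:2]@(np.array(r[:2])-S0)),1))
yw=np.deg2rad(91.4); xy=(.4440,.2960)
m.gripper_to(.6); m.move_to([*xy,.16],down(yw))
m.move_straight([*xy,.078],speed=.12,f_stop=15)
m.gripper_to(0,70); m.move_straight([*xy,.20],speed=.1)
m.move_straight([*st(-9,0),.20],down(SY+np.pi/2),speed=.15)
m.move_straight([*st(-9,0),.163],speed=.1); m.hold(.3)
k,p,d=snap("wrist","h5"); print(m.current_tool_pos(),m.current_grip_width()*85,m.current_time_s())
k2,p2,d2=snap("scene","s5")
cv2.imwrite('pics/m5.png',np.vstack([cv2.resize(p[110:330,130:560,::-1],(600,306)),cv2.resize(p2[180:320,270:430,::-1],(340,292)).copy() if 0 else cv2.resize(p2[180:300,270:510,::-1],(600,290))]))
```

```text
pick hit False z 0.0221 grip 10.9 -> 10.7
place hit True 0.0224
[118.   22.1   2.8] rel mm [  1.5 -39.5]
[117.9  22.3   3. ] rel mm [-1.7 38.2]
[118.5  21.3   2.8] rel mm [-0.3 -0.7]
[0.4635069  0.01290259 0.16349357] 12.43159990243015 58.0
```

View pics/m5.png

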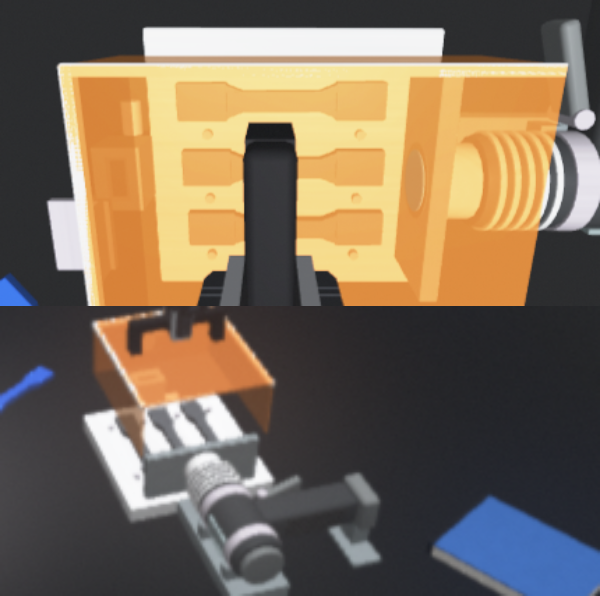

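The three bars are back in their lanes, and the hood hangs level above the deck. I'll check the hood's pose in the hand from its upper back corners, at crop (60,65) and (567,67).

Run:
```python
from h import *
k=cam('wrist'); tp=m.current_tool_pos(); zt=tp[2]-.0785+.065
P=unproj(k,np.array([(60,65),(567,67)])*430/600+[130,110],zt)[:,:2]
R=Rot.from_euler('z',-SY).as_matrix()[:2,:2]
print('corners in st mm',1000*(P-S0)@R.T,'want (-75,69),(84,69); tcp in st',1000*R@(tp[:2]-S0))
```

```text
corners in st mm [[-74.31926739  67.12251326]
 [ 83.37439568  66.55598441]] want (-75,69),(84,69); tcp in st [-8.79863409 -0.06570561]
```

Run:
```python
from h import *
t=st(-9,1.3); m.move_straight([*t,.130],speed=.08); m.hold(.2)
print('F0',np.round(m.current_contact_force(),1))
r=m.move_straight([*t,.0975],speed=.025,f_stop=8); m.hold(.2)
tp=m.current_tool_pos(); print(r,tp,np.round(m.current_contact_force(),1),np.round(m.current_wrist_torque(),2),m.current_time_s())
k,p,d=snap("wrist","h6"); snap("scene","s6")
```

```text
F0 [-0.9  0.3 -2.2]
True [0.4629092  0.01428697 0.09888744] [-1.6 -0.2  5.9] [ 0.02  0.07 -0.05] 60.175
```

Run:
```python
from h import *
m.gripper_to(.6); tp=m.current_tool_pos(); m.move_straight([tp[0],tp[1],.20],speed=.15)
m.move_to([*st(60,40),.24],down(SY+np.pi/2)); m.hold(.2)
k,p,d=snap("wrist","h7"); np.savez("h7",p=p,d=d,**k); k2,p2,d2=snap("scene","s7")
cv2.imwrite('pics/m7.png',np.vstack([cv2.resize(p[90:330,80:640,::-1],(700,300)),cv2.resize(p2[180:300,270:550,::-1],(700,300))]))
u,vv=np.meshgrid(np.arange(640),np.arange(480))
X=(np.stack([(u-k['cx'])/k['fx']*d,(vv-k['cy'])/k['fy']*d,d],-1)-k['t'])@k['R']
R=Rot.from_euler('z',-SY).as_matrix()[:2,:2]; L=1000*(X[:,:,:2]-S0)@R.T; z=X[:,:,2]*1000
def st_(n,M): 
    print(n,M.sum(),'x',np.percentile(L[M][:,0],[2,50,98]).round(1),'y',np.percentile(L[M][:,1],[2,50,98]).round(1),'z',np.median(z[M]).round(1))
ok=d>0
st_('hoodtop',ok&(abs(z-85)<4)&(abs(L[:,:,0])<95)&(abs(L[:,:,1])<90))
st_('handle',ok&(abs(z-124)<5)&(abs(L[:,:,0])<95))
for a,b in((-70,-45),(45,75)):
    M=ok&(abs(z-85)<4)&(L[:,:,0]>a)&(L[:,:,0]<b)&(abs(L[:,:,1])<60); st_(f'top{a}',M)
st_('grip',ok&(abs(z-66)<4)&(L[:,:,1]>50)&(L[:,:,1]<110)&(L[:,:,0]>150))
st_('lever',ok&(abs(z-61)<3)&(L[:,:,1]>66)&(L[:,:,1]<78)&(L[:,:,0]>115)&(L[:,:,0]<152))
print(m.current_time_s())
```

```text
hoodtop 21912 x [-73.   13.9  80.9] y [-65.9   9.9  66.9] z 84.8
handle 1471 x [-15.7  -8.7  -2.4] y [-18.7  18.   49. ] z 123.4
top-70 3404 x [-69.5 -57.5 -45.5] y [-57.3   5.2  58.2] z 84.7
top45 4074 x [45.6 59.6 74.4] y [-56.9   5.2  58.2] z 84.8
grip 2616 x [157.9 173.5 191. ] y [ 51.6  81.3 108.8] z 65.6
lever 147 x [132.3 137.5 143.3] y [66.3 71.9 77.4] z 60.5
62.3083
```

View pics/m7.png

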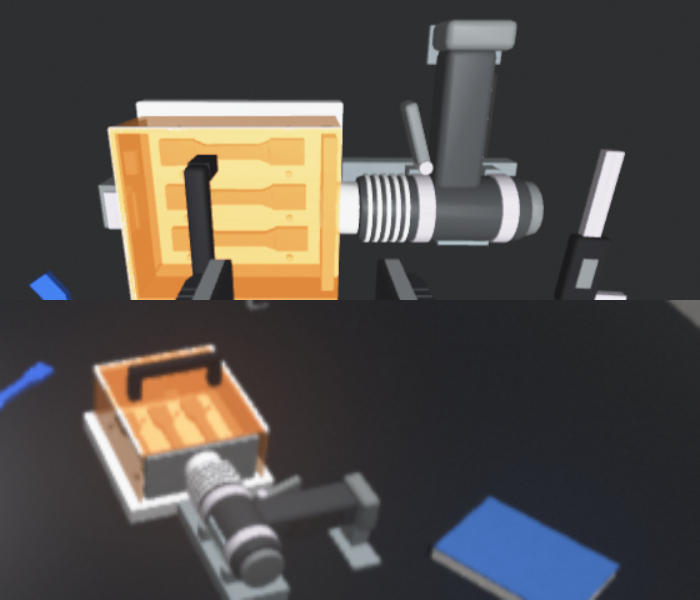

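The hood is home: its top is level at 84.8 mm (expected 85), and x and y match. All three bars are under it. Lever and grip are where expected (lever x 132–143, grip x 158–191), so I'll squeeze the trigger next.

Run:
```python
from h import *
q=down(SY+np.pi/2); m.gripper_to(1.0)
m.move_to([*st(166,72),.15],q); print('hit',m.move_straight([*st(166,72),.029],speed=.12,f_stop=8))
m.move_straight([*st(169,72),.029],speed=.05)
m.gripper_to(0,35); print('w',m.current_grip_width()*85,np.round(m.current_contact_force(),1),m.current_tool_pos())
m.hold(1.1); k,p,d=snap("wrist","t8"); m.hold(1.3)
print('w',m.current_grip_width()*85,np.round(m.current_contact_force(),1))
cv2.imwrite('pics/t8c.png',p[60:420,:,::-1]); print(m.current_time_s())
```

```text
hit False
w 46.46135644622662 [-1.2  0.8  2.5] [0.63762247 0.09369571 0.02923304]
w 46.72311469341483 [-1.4  3.   5.1]
67.675
```

View pics/t8c.png

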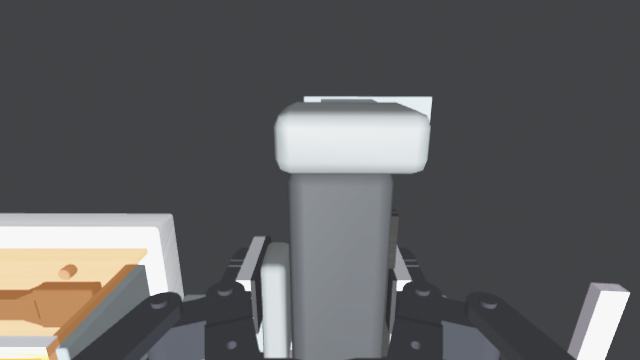

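The lever lies parallel along the grip at (275,300), and a width reading of 46.7 mm is what I'd expect for 48 mm (the reading runs about 1.3 mm low). It has been held over 2 s. I'll release it, take the hood off and look at the deck again.

Run:
```python
from h import *
q=down(SY+np.pi/2)
m.gripper_to(1.0); m.move_straight([*st(166,72),.029],speed=.05); m.hold(.5)
m.move_straight([*st(166,72),.20],speed=.15); m.hold(.2)
k,p,d=snap("wrist","t9")
u,vv=np.meshgrid(np.arange(640),np.arange(480))
X=(np.stack([(u-k['cx'])/k['fx']*d,(vv-k['cy'])/k['fy']*d,d],-1)-k['t'])@k['R']
R=Rot.from_euler('z',-SY).as_matrix()[:2,:2]; L=1000*(X[:,:,:2]-S0)@R.T; z=X[:,:,2]*1000
M=(d>0)&(abs(z-61)<3)&(L[:,:,1]>66)&(L[:,:,1]<78)&(L[:,:,0]>115)&(L[:,:,0]<152); print('lever x',np.percentile(L[M][:,0],[2,50,98]))
t=st(-9,0.5); m.gripper_to(.6); m.move_to([*t,.20],q); m.move_straight([*t,.0985],speed=.12,f_stop=12)
m.gripper_to(0,70); print(m.current_grip_width()*85,m.current_tool_pos())
m.move_straight([*t,.20],speed=.08); print(np.round(m.current_contact_force(),1))
hood_down((.444,.296),down(np.deg2rad(91.4)),.0785)
k,p,d=see("d9")
for r in deckbars(k,p): print(np.round(r[2:],1), 'rel mm',np.round(1000*(R@(np.array(r[:2])-S0)),1))
print(m.current_time_s())
```

```text
lever x [132.65965362 138.85990241 143.87331449]
12.411386791802318 [0.46380589 0.01332651 0.09923953]
[ 0.1  0.7 -3.6]
hood set True [0.44417333 0.29614451 0.07927023]
[118.1  22.1   2.8] rel mm [  1.7 -39.4]
[117.9  22.3   3.1] rel mm [-1.7 38.1]
[118.5  21.5   2.9] rel mm [-0.3 -0.9]
80.7833
```

Run:
```python
from h import *
T=np.array([.4555,-.3058]); TY=np.deg2rad(2.5)
for (x,y),ty in (((0,-38.5),-43),((0,0),0),((0,39),43)):
    pick(st(x,y),SY,.0222,op=.32,up=.10)
    place(st(0,ty,T,TY),TY,.0057,up=.10)
m.move_to([*T,.24],down(0)); m.hold(.2)
k,p,d=snap("wrist","tr10"); np.savez("tr10",p=p,d=d,**k)
cv2.imwrite('pics/tr10c.png',cv2.resize(p[90:310,180:480,::-1],(600,440))); print(m.current_time_s())
```

```text
pick hit False z 0.022 grip 11.0 -> 11.2
place hit True 0.0065
pick hit False z 0.0221 grip 10.9 -> 10.7
place hit True 0.0065
pick hit False z 0.0221 grip 10.9 -> 10.9
place hit True 0.0065
102.75
```

View pics/tr10c.png

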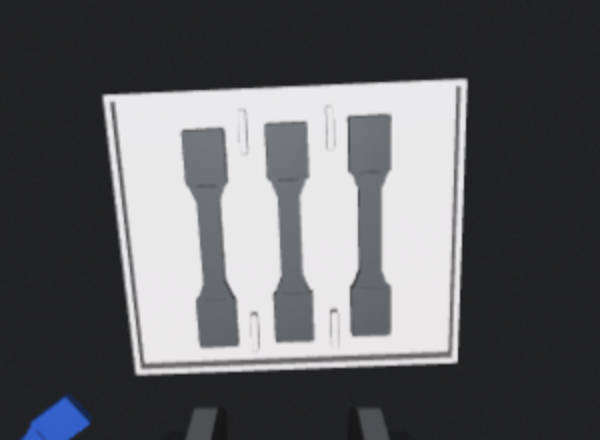

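All three bars lie flat in the tray between the ribs, at (210,240), (290,235) and (370,225). Next I'll put the hood back home, after checking that it still stands where I left it.

Run:
```python
from h import *
q=down(SY+np.pi/2); xy=(.4441,.2961); yw=down(np.deg2rad(91.4))
m.gripper_to(.6); m.move_to([*xy,.20],yw); m.hold(.2); k,p,d=snap("wrist")
print('handle',[np.round(unproj(k,r['centre'],.097)[0],4).tolist() for r in m.tip_of("hood_handle","wrist")[:1]])
m.move_straight([*xy,.0785],speed=.12,f_stop=12); print(m.current_tool_pos())
m.gripper_to(0,70); print(m.current_grip_width()*85)
m.move_straight([*xy,.20],speed=.1); t=st(-9,.8)
m.move_straight([*t,.20],q,speed=.15); m.move_straight([*t,.130],speed=.08); m.hold(.2)
r=m.move_straight([*t,.0975],speed=.025,f_stop=8); print(r,m.current_tool_pos(),np.round(m.current_contact_force(),1),np.round(m.current_wrist_torque(),2))
m.gripper_to(.6); tp=m.current_tool_pos(); m.move_straight([tp[0],tp[1],.20],speed=.15)
m.move_to([*st(60,40),.24],q); m.hold(.2)
k,p,d=snap("wrist","h11")
u,vv=np.meshgrid(np.arange(640),np.arange(480))
X=(np.stack([(u-k['cx'])/k['fx']*d,(vv-k['cy'])/k['fy']*d,d],-1)-k['t'])@k['R']
R=Rot.from_euler('z',-SY).as_matrix()[:2,:2]; L=1000*(X[:,:,:2]-S0)@R.T; z=X[:,:,2]*1000
H=(d>0)&(abs(z-85)<8)&(abs(L[:,:,0])<95)
for a in((-70,-45),(45,75)): 
    M=H&(L[:,:,0]>a[0])&(L[:,:,0]<a[1]); print(a,'z',np.median(z[M]).round(1),'y',np.percentile(L[M][:,1],[1,99]).round(1))
print('x',np.percentile(L[H][:,0],[.5,99.5]).round(1))
M=(d>0)&(abs(z-61)<3)&(L[:,:,1]>66)&(L[:,:,1]<78)&(L[:,:,0]>115)&(L[:,:,0]<152); print('lever x',np.percentile(L[M][:,0],[2,50,98]))
k2,p2,d2=snap("top","top11")
cv2.imwrite('pics/m11.png',np.vstack([cv2.resize(p[90:330,80:640,::-1],(700,300)),cv2.resize(p2[225:345,195:475,::-1],(700,300))]))
print(m.current_time_s())
```

```text
handle [[0.4446, 0.2941, 0.097]]
[0.44478321 0.29639976 0.07937986]
13.046905341697027
True [0.4629522  0.01378059 0.09920364] [-0.4  0.1  5.3] [ 0.03  0.13 -0.08]
(-70, -45) z 84.7 y [-68.6  68.5]
(45, 75) z 84.9 y [-68.4  68.6]
x [-75.2  82.9]
lever x [132.54504154 137.69732582 143.43257189]
114.95
```

View pics/m11.png

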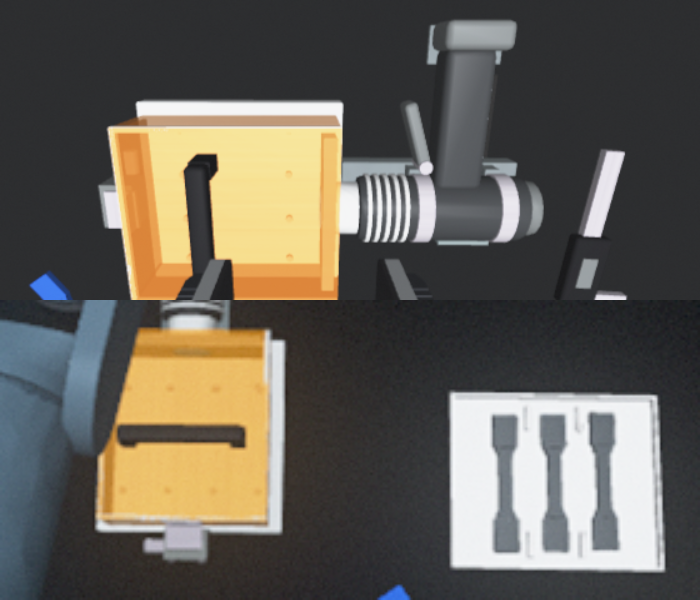

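The empty station is closed, with the hood square and level at 84.8 mm. The three bars lie flat in the tray at (505,485), (553,485) and (603,485), the trigger is released and the arm is clear. Handing in.

Run:
```python
from h import *
print(m.sign_off())
```

```text
the job is handed in; nothing more can be done
None
```

The job is done and handed in at about 115 s of the 210 s allowed; sign-off gave no verdict.

- **Loading:** I laid the three dark bars flat on the deck, one to a lane. One was then knocked about 32 mm along its lane, which I saw while holding the hood over the deck. I set the hood back down, re-placed the bar and fitted the hood.
- **Curing:** With the hood home, I squeezed the trigger fully and held it for about 2.4 s, then let it go.
- **Unloading:** I took the hood off, laid all three bars back in the tray and closed the empty station with the hood.

**Last checks**
- **Hood:** its top was level at 84.7–84.9 mm (85 expected) and its edges were within about 1 mm of the home outline. The tongue's depth is inferred from this, because I could not see the tip inside the slot.
- **Trigger and bars:** the trigger lever was back at its released position. All three bars were flat in the tray lanes in both the wrist and top pictures.
- **Not measured:** I never went near the bottle, logbook or caliper, or the blue and purple look-alikes, but I did not measure their positions at the end.

**Failures and disagreements**
- One move was refused as unreachable because of a unit slip in my code; nothing moved.
- The top and wrist cameras differed by 2–5 mm. I settled this from the deck pins and a bar already placed.
- The gripper's width reading ran about 1.3 mm low. It showed 46.7 mm at full squeeze where 48 mm was expected, so I confirmed the full squeeze in the picture.

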